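Load a peg stick and slide it to the click

TASK

Take the red-brown stick out of the sloping rack and stand it upright, right down in the brass cup on the sliding carriage, then let go of it. Then take the carriage by its black knob and slide it towards the light panel until its spring ball clicks into the notch; stop at that click without running on past it, and finish there still holding the knob, with the stick standing in the cup. Leave the pale stick, the glue bottle and the pot alone.

Things in the scene. Friction and masses are not known exactly. Their poses are not given: they have to be found in the camera images.
- red_rod: Red-brown round wooden stick, 12 mm diameter, 130 mm long, about 22 g, thin brass band near its top. Origin: centre of its foot; z runs along it to its top. Starts in either of the rack's two holes, leaning 0.35 to 0.42 rad from vertical, top towards the rack's -x (roughly towards the robot), 35 mm in the hole and 95 mm out. Draw it out along its own length.
- pale_rod: Pale wooden stick of the same size in the rack's other hole, 68 mm beside the red-brown one. Bystander.
- rack: Fixed wooden rack: base 90 (x) by 140 (y) by 7 mm with a block 40 by 130 by 45 mm tipped 0.35 rad, so that its two round holes (14 mm wide, 35 mm deep, at y = +34 and -34 mm) slope with their mouths towards -x. Origin: centre of the base's underside; z up. Yaw -0.7 to -0.1 rad.
- slide: Fixed inspection slide: dark steel base 160 (x, -50 to +110) by 340 (y) by 10 mm, two steel guide rods along y, an aluminium end block at each end up to 36 mm high. Origin: on the bench under the middle of the guide rods. The carriage runs along this body's y axis; the notch lies towards +y from its start. Yaw within 0.3 rad.
- carriage: Brown carriage plate 70 (x) by 130 (y) by 12 mm, axes parallel to the slide's. Origin: centre of its underside, 26 mm above the bench. Moves only along y, with about 1.5 N of friction, and stays where it is left. Carries the brass cup at y = +40 mm, the black knob at y = -40 mm and a spring ball on its +x edge at y = 0, marked by a white line on the plate.
- cup_floor (a point): Centre of the cup's inner floor, 43 mm above the bench; the foot of the loaded stick stands here. Brass cup: 25 mm wide outside, 17 mm inside, the mouth flared to 33 mm outside and 25 mm inside.
- cup_mouth (a point): Centre of the cup's mouth, 35 mm above its floor.
- knob_top (a point): Centre of the top of the black knob, an upright post 18 mm (carriage x) by 22 mm (carriage y), 45 mm tall, its top 83 mm above the bench, 80 mm from the cup's axis.
- ball (a point): Centre of the carriage's brass spring ball (10 mm diameter) when fully out; it moves with the carriage. The ball gives inwards, towards the carriage's -x, against a spring of about 11 to 13 N.
- notch (a point): Where the ball's centre comes to rest in the notch; axes parallel to the slide's; 55 to 135 mm along +y from where the ball starts. On the way the ball meets a lug 12 mm before the notch and resists with up to about 8 N above friction, is on top of it 6 mm before, is then drawn in with up to about 7 N and settles; the second lug then resists likewise.
- detent: Fixed steel detent block on the slide: two upright rounded lugs, 12 mm diameter, 12 mm apart along y, the notch between them, a red line on top over the notch. Origin: under the notch, 10 mm above the bench, midway between the lugs' axes. Also carries an upright white light panel 62 mm wide (y), centred at x = +34, y = +40 mm, top 88 mm above the bench.
- glue_bottle: White glue bottle with a red cap, 48 mm diameter, 120 mm high, standing. Origin: centre of its underside. Bystander.
- pot: Small amber glass pot with an aluminium lid, 52 mm diameter, 55 mm high, standing. Origin: centre of its underside. Bystander.

How it is judged:
On the way:
1. the red-brown stick stands in the cup, let go, with the carriage still 30 mm or more short of the notch (horizontal distance between red_rod and cup_floor below 0.008 m and z of red_rod in the frame of cup_floor below 0.008 m and angle between red_rod's own z axis and vertical below 0.25 rad and contact force between the fingers and red_rod below 0.1 N and y of ball in the frame of notch below -0.03 m), for 0.3 s.
At the end, for the whole second after the job is handed in: Stick in the cup, untouched: foot within 8 mm of the floor centre, under 8 mm above it, within 0.25 rad of upright; ball within 2.5 mm of the notch along the rail, carriage still; fingers hold the knob with over 1 N (TCP within 60 mm of its top) (horizontal distance between red_rod and cup_floor below 0.008 m and z of red_rod in the frame of cup_floor below 0.008 m and angle between red_rod's own z axis and vertical below 0.25 rad and contact force between the fingers and red_rod below 0.1 N and y of ball in the frame of notch between -0.0025 and 0.0025 m and linear speed of carriage below 0.01 m/s and contact force between the fingers and carriage above 1 N and distance between the grasp point and knob_top below 0.06 m); the arm keeps its last pose, push and grip.
It fails at once if the carriage ran past the notch (ball 8 mm or more beyond it) (y of ball in the frame of notch above 0.008 m).
It fails at once if the pale stick was disturbed (moved 30 mm) (distance of pale_rod from where it was at the start of the episode above 0.03 m).
It fails at once if the glue bottle was disturbed (moved 30 mm) (distance of glue_bottle from where it was at the start of the episode above 0.03 m).
It fails at once if the pot was disturbed (moved 30 mm) (distance of pot from where it was at the start of the episode above 0.03 m).
It also fails if it takes over 64 s, if anything falls off the work surface, if the arm or the gripper's body presses on something with over 40 N, if the wrist force passes 120 N, or if a joint passes its speed limit or range.

ROBOT

A 7-joint arm with a two-finger parallel gripper is mounted at the origin on the work surface. World frame = base frame: x ahead of the robot, y to its left, z up, the work surface at z = 0. Lengths are in m, angles in rad, forces in N, time in s.
With the tool pointing down it reaches from about 0.4 to 0.85 m from the base axis. Payload 4.5 kg.
Tool frame: the origin (TCP) lies between the finger pads, 19 mm behind the fingertips; this is the grasp point; z points along the fingers, y is the line along which they close (so a half turn about z gives the same grasp; the last joint's range is limited). The gripper opens to 88 mm and grips with 3 to 60 N. Pads are 18 mm wide; open, the fingers measure 123 mm over their backs; the gripper's body (75 mm by 187 mm) begins 45 mm behind the grasp point.
Start: joints at [-1.141, 0.689, -0.195, 1.565, 0.157, 0.902, -0.215], TCP at [0.241, 0.577, 0.257] pointing down, gripper open.
Joint ranges: [-3.01, 3.01], [-0.46, 2.08], [-1.47, 1.51], [0.13, 2.56], [-1, 4.14], [0.04, 2.09], [-2.66, 2.66]. Speed limits (rad/s): [2.57, 2.57, 3.14, 3.14, 3.14, 3.14, 3.14].

INTERFACE

Orientations are given as a unit quaternion [x, y, z, w].
In Python, from plant import r, optics gives the robot as it stands.
- The arm moves only by the tool servo_tool, never from a script. Its arguments are lists of equal length, an entry for each row: "translation": the shift along the tool's x, y, z in m, a list of three; "turn": the turn, a rotation vector about the tool's x, y, z in rad, a list of three. In form: {"translation": [[dx, dy, dz], ...], "turn": [[rx, ry, rz], ...]}. A call has 1 to 10 rows; each row shifts and turns the commanded pose from where the row before left it, along the tool's axes as they then stand; what a row does not reach is not made up. A row lasts 1/8 s, in which the tool goes at most 62.5 mm and 10.7 degrees, less where a joint would pass 70% of its speed; a pose out of reach is approached as far as the arm can. A call is refused whole if a number of a shift passes 0.0625 or a number of a turn 0.188, either way. A call with a gripper value outside its range is refused whole. "grip" is the opening, from 0 (shut) to 1 (fully open), set as the call begins (left out, the last holds). The fingers move at their own pace and stop on an object; "grip_force" is the grip in N (left out, the last holds). Time passes only in rows, so rows that do not move let the fingers close. It gives the time, the measured TCP pose, the force, the opening and the grip force at its end, in the units of the state.
- r.get_state(): the state, without advancing time (a new reading comes with each control period).
- optics.snapshot(name): name is "side" or "top" or "wrist"; returns a dict with "img" (400x640x3 uint8, red, green, blue), "z_map" (400x640 float32, m along the optical axis (not along the pixel's ray), 0 where there is no reading), "mtx" (3x3 intrinsics, pixels), "R" (3x3) and "t" (3): a world point X has camera coordinates R X + t. Camera axes: x right, y down, z forward; pixel columns grow to the right and rows downward; lengths in m; the calibration is good to about 2 mm. A picture is of the moment at which its call begins.
- r.finish_job(): hands the job in; it is judged then, once.
The state is a dict: "clock": time; "q": joint angles; "qd": joint speeds; "joint_torque": joint torques, N m; "tool_pos": TCP position; "eef_rot": TCP orientation; "contact_force": force on the tool from outside, world axes, zero at the start; "moment": the same for the moment, N m; "opening": opening from 0.0 (shut) to 1.0 (fully open); "finger_force": force on a finger pad.
Only numpy, scipy, OpenCV 4.12 (cv2) and the standard library are available. Lean on these libraries where they do the work, as an engineer would, in place of code of your own. Each camera call takes 0.05 s, during which the arm holds its last target. There are 200 camera calls.

## Working session

There is one attempt and no reset: what is moved stays moved. The work goes in short steps, Python scripts to look and compute and a tool call to move; the robot and the scene stay as the last step left them, time stands still between calls to the robot, and variables do not carry over. Pictures are saved under pics/ and viewed, at most 10 in all, crops included, and the job is handed in when it is done.

Besides the shell and the picture viewer there is one more tool, called after "Emit:" as name(argument=value, ...) on one line, values as JSON. servo_tool: Moves the arm, as the interface text tells. Its arguments: {"type":"object","properties":{"translation":{"type":"array"},"turn":{"type":"array"},"grip":{"type":"number"},"grip_force":{"type":"number"}},"required":["translation","turn"]}

```bash
mkdir -p pics; ls; cat > h.py <<'E'
import numpy as np, cv2, pickle
from scipy.spatial.transform import Rotation as Ro
from plant import r, optics
def snap(n):
    s=optics.snapshot(n); pickle.dump(s,open(f'{n}.pkl','wb')); return s
def cloud(s):
    z=s['z_map']; v,u=np.indices(z.shape); K=s['mtx']
    c=np.stack([(u-K[0,2])*z/K[0,0],(v-K[1,2])*z/K[1,1],z],-1)
    return (c-s['t'])@s['R']   # R^T (c-t)
def pix(s,u,v,Z):   # intersect the pixel ray with plane z=Z
    d=s['R'].T@np.linalg.inv(s['mtx'])@np.array([u,v,1.]); o=-s['R'].T@s['t']
    return o+d*(Z-o[2])/d[2]
def save(s,n,box=None,k=1):
    im=s['img'][:,:,::-1]
    if box: im=im[box[1]:box[3],box[0]:box[2]]
    cv2.imwrite(f'pics/{n}.png',cv2.resize(im,None,fx=k,fy=k,interpolation=cv2.INTER_CUBIC))
E
python3 - <<'E'
from h import *
for n in('top','side'):
    s=snap(n); save(s,n+'0'); print(n,-s['R'].T@s['t'],s['R'][2])
print(r.get_state())
E
```

```text
pics
top [ 0.46828532 -0.03364558  1.05569926] [ 0.08766893 -0.01892425 -0.9959699 ]
side [ 0.42355918 -0.81988997  0.58869762] [ 0.10761339  0.81870954 -0.56403372]
{'clock': 0.1, 'q': array([-1.14119904,  0.68989551, -0.19453295,  1.56619865,  0.15729596,
        0.9024691 , -0.2150851 ]), 'qd': array([ 0.00117385, -0.00209353,  0.00129334, -0.00367463, -0.00020205,
       -0.00051711,  0.00021552]), 'joint_torque': array([-2.70804645e-03, -5.28495383e+01, -1.27129264e+00, -1.53837419e+01,
       -5.25332254e-02,  1.92181105e-03,  3.43364820e-05]), 'tool_pos': array([0.24079728, 0.57620028, 0.25670442]), 'eef_rot': array([ 1.96563503e-01,  9.80490778e-01, -7.82834438e-04, -1.06694277e-04]), 'contact_force': array([0.13204091, 0.78386864, 0.08701954]), 'moment': array([ 0.0119841 ,  0.04514741, -0.00435772]), 'finger_force': 0.0, 'opening': 0.9999203350089634}
```

View pics/top0.png

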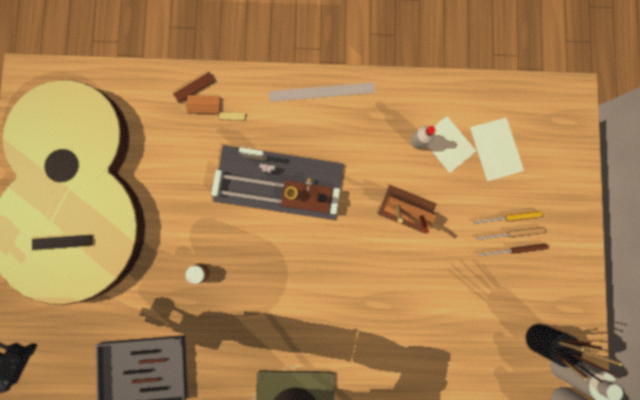

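View pics/side0.png

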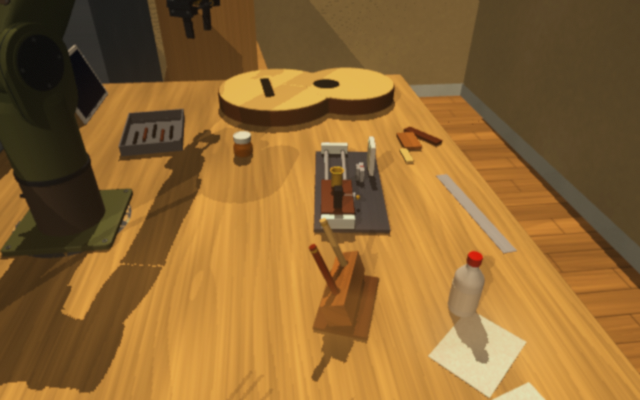

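The top view shows the slide at about (280,182), with the carriage at its right (-y) end and the panel at (251,152). The rack is at (408,210), the bottle at (425,135) and the pot at (195,273). In the side view the red stick is the nearer, left one, with its top at (313,247). Next I'll take enlarged crops.

```bash
python3 - <<'E'
from h import *
t=pickle.load(open('top.pkl','rb')); s=pickle.load(open('side.pkl','rb'))
a=t['img'][140:245,205:445,::-1]; b=s['img'][130:345,300:400,::-1]
cv2.imwrite('pics/c1.png',cv2.resize(a,None,fx=3.3,fy=3.3,interpolation=cv2.INTER_CUBIC))
cv2.imwrite('pics/c2.png',cv2.resize(b,None,fx=2.7,fy=2.7,interpolation=cv2.INTER_CUBIC))
# red pixels stick
for n,S in(('top',t),('side',s)):
    P=cloud(S); 
    m=(P[...,0]>.3)&(P[...,0]<.75)&(P[...,1]<0.3)&(P[...,1]>-.4)&(P[...,2]>.02)&(P[...,2]<.16)&(S['z_map']>0)
    print(n,m.sum())
E
```

```text
top 4137
side 6941
```

View pics/c1.png

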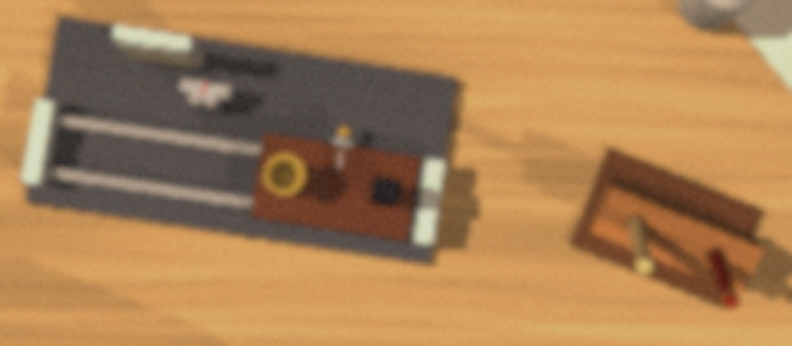

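View pics/c2.png

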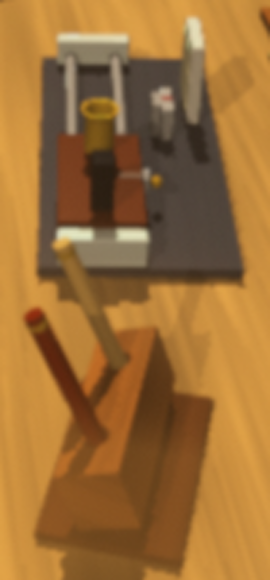

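```bash
cat >> h.py <<'E'
def T(x,y): return 205+(x+.5)/3.3-.5, 140+(y+.5)/3.3-.5
def S_(x,y): return 300+(x+.5)/2.7-.5, 130+(y+.5)/2.7-.5
def tri(obs):
    A=np.vstack([(np.array([[u],[v]])*M[2]-M[:2]) for s,(u,v) in obs for M in [s['mtx']@np.c_[s['R'],s['t']]]])
    x=np.linalg.lstsq(A[:,:3],-A[:,3],rcond=None)[0]; return x
E
python3 - <<'E'
from h import *
np.set_printoptions(precision=4,suppress=True)
t=pickle.load(open('top.pkl','rb')); s=pickle.load(open('side.pkl','rb'))
cor=np.array([pix(t,*T(*p),.01) for p in[(62,18),(460,78),(433,262),(28,202)]])
print('base',cor,[np.linalg.norm(cor[i]-cor[i-1]) for i in range(4)])
for d in(cor[0]-cor[1],cor[3]-cor[2]): print('yaw y-axis',np.arctan2(-d[0],d[1]))
cup=pix(t,*T(284,175),.078);kn=pix(t,*T(387,191),.083)
print('cup',cup,'knob',kn,np.linalg.norm((cup-kn)[:2]),np.arctan2(-(cup-kn)[0],(cup-kn)[1]))
print('side cup',pix(s,*S_(100,110),.078),'knob',pix(s,*S_(103,158),.083))
print('ball',pix(t,*T(343,132),.035),'red line',pix(t,*T(204,90),.045),'side ball',pix(s,*S_(157,181),.035),'side red',pix(s,*S_(166,98),.045))
rt=tri([(t,T(731,300)),(s,S_(34,315))]); rb=tri([(t,T(714,255)),(s,S_(97,438))])
pt=tri([(t,T(644,266)),(s,S_(64,244))]); pb=tri([(t,T(636,222)),(s,S_(122,364))])
for a,b in((rt,rb),(pt,pb)): print(a,b,np.linalg.norm(a-b),np.arccos((a-b)[2]/np.linalg.norm(a-b)),np.arctan2((a-b)[1],(a-b)[0]))
print('dist tops',np.linalg.norm(rt-pt),rt-pt,rb-pb)
rc=np.array([pix(t,*T(*p),.007) for p in[(607,148),(765,210),(572,245)]]);print(rc)
# depth-based stick points: hue split
for n,S in(('top',t),('side',s)):
    P=cloud(S); m=(P[...,0]>.3)&(P[...,0]<.7)&(P[...,1]<-.1)&(P[...,1]>-.4)&(P[...,2]>.075)&(P[...,2]<.16)&(S['z_map']>0)
    Q=P[m];C=S['img'][m].astype(float); 
    for red in(1,0):
        k=(C[:,1]/C[:,0]<.55)==red; q=Q[k]
        if len(q)>8:
            o=np.argsort(q[:,2]); print(n,red,len(q),q[o[::max(1,len(o)//6)]])
E
```

```text
base [[ 0.7036  0.2179  0.01  ]
 [ 0.6622 -0.1176  0.01  ]
 [ 0.5069 -0.0982  0.01  ]
 [ 0.548   0.2387  0.01  ]] [np.float64(0.15702104062609826), np.float64(0.33811762706925536), np.float64(0.1565526645688133), np.float64(0.33937068376524787)]
yaw y-axis -0.12268635233200641
yaw y-axis -0.12132816978855579
cup [0.5691 0.0237 0.078 ] knob [ 0.5583 -0.0568  0.083 ] 0.08119575874674237 -0.13381495151461348
side cup [0.5706 0.0175 0.078 ] knob [ 0.5605 -0.061   0.083 ]
ball [ 0.6102 -0.0208  0.035 ] red line [0.6399 0.0924 0.045 ] side ball [ 0.612  -0.0272  0.035 ] side red [0.6416 0.086  0.045 ]
[ 0.4803 -0.307   0.1441] [ 0.5169 -0.3199  0.0555] 0.09671689495718151 0.4130626334340083 2.802995300003888
[ 0.5046 -0.2436  0.1438] [ 0.5423 -0.2575  0.0546] 0.09791050081222076 0.42287895814058457 2.7903838492049426
dist tops 0.06788589378359962 [-0.0243 -0.0634  0.0002] [-0.0254 -0.0625  0.0009]
[[ 0.6067 -0.243   0.007 ]
 [ 0.5578 -0.3768  0.007 ]
 [ 0.5242 -0.2144  0.007 ]]
top 1 55 [[ 0.5075 -0.3132  0.0789]
 [ 0.5046 -0.3124  0.0905]
 [ 0.5017 -0.3135  0.104 ]
 [ 0.4912 -0.3065  0.1197]
 [ 0.4886 -0.3053  0.132 ]
 [ 0.4788 -0.3061  0.1456]
 [ 0.4812 -0.3072  0.1501]]
top 0 88 [[ 0.5371 -0.2568  0.0759]
 [ 0.5282 -0.248   0.0921]
 [ 0.4966 -0.3161  0.1121]
 [ 0.5164 -0.2476  0.1274]
 [ 0.5084 -0.2462  0.1444]
 [ 0.4987 -0.241   0.1463]
 [ 0.4986 -0.2427  0.1494]]
side 1 267 [[ 0.5141 -0.3191  0.0751]
 [ 0.5054 -0.3219  0.0875]
 [ 0.5022 -0.3208  0.0997]
 [ 0.4944 -0.3189  0.1113]
 [ 0.4883 -0.3176  0.1232]
 [ 0.4873 -0.3121  0.1345]
 [ 0.4819 -0.305   0.1469]]
side 0 379 [[ 0.5333 -0.26    0.0751]
 [ 0.4965 -0.3177  0.0887]
 [ 0.521  -0.2568  0.1024]
 [ 0.5216 -0.2496  0.1158]
 [ 0.5107 -0.2537  0.1286]
 [ 0.4769 -0.3097  0.1395]
 [ 0.5066 -0.2449  0.1469]]
```

```bash
cat >> h.py <<'E'
import json
def frame(az,L=0.,): # tool z down, leaned: tool z=-u, tool y in lean plane azimuth az
    c,s=np.cos(az),np.sin(az); u=np.array([-np.sin(L)*c,-np.sin(L)*s,np.cos(L)]); y=np.array([np.cos(L)*c,np.cos(L)*s,np.sin(L)])
    return Ro.from_matrix(np.c_[np.cross(y,-u),y,-u]),u
def plan(p1,R1,n,p0=None,R0=None):
    st=r.get_state(); p0=st['tool_pos'] if p0 is None else p0; R0=Ro.from_quat(st['eef_rot']) if R0 is None else R0
    w=(R0.inv()*R1).as_rotvec(); tr=[]
    for k in range(n):
        Rk=R0*Ro.from_rotvec(w*k/n); tr.append(np.round(Rk.inv().apply((p1-p0)/n),4).tolist())
    print(n,'T',json.dumps(tr) if np.linalg.norm(w)>.02 else tr[0],'turn/row',np.round(w/n,4).tolist())
E
python3 - <<'E'
from h import *
R1,u=frame(-.35,.39); top=np.array([.480,-.308,.144])
Rv,_=frame(-.35,0.)
a=np.array([.5,.15,.32]); p=top+u*.075
st=r.get_state(); R0=Ro.from_quat(st['eef_rot'])
w=(R0.inv()*Rv).as_rotvec(); print(w,p,u)
Rm=R0*Ro.from_rotvec(w*.5)
plan(a,Rm,10); plan(p+[0,0,.03],Rv,10,a,Rm); plan(p,R1,5,p+[0,0,.03],Rv)
E
```

```text
[-1.18371416e-03  1.28123488e-03  1.52509224e+00] [ 0.4532146  -0.29822257  0.21336818] [-0.35713862  0.13036577  0.92490906]
10 T [[-0.0403, -0.0293, -0.0063], [-0.0425, -0.0262, -0.0063], [-0.0443, -0.0229, -0.0063], [-0.0459, -0.0194, -0.0063], [-0.0473, -0.0159, -0.0063], [-0.0484, -0.0122, -0.0063], [-0.0492, -0.0085, -0.0063], [-0.0497, -0.0047, -0.0063], [-0.0499, -0.0009, -0.0063], [-0.0498, 0.0029, -0.0063]] turn/row [-0.0001, 0.0001, 0.0763]
10 T [[-0.0392, -0.0223, 0.0077], [-0.0408, -0.0192, 0.0077], [-0.0421, -0.016, 0.0077], [-0.0432, -0.0128, 0.0077], [-0.0441, -0.0095, 0.0077], [-0.0447, -0.0061, 0.0077], [-0.045, -0.0027, 0.0077], [-0.0451, 0.0008, 0.0077], [-0.0449, 0.0042, 0.0077], [-0.0444, 0.0076, 0.0077]] turn/row [-0.0001, 0.0001, 0.0763]
5 T [[0.0, 0.0, 0.006], [-0.0, -0.0005, 0.006], [0.0, -0.0009, 0.0059], [0.0, -0.0014, 0.0058], [-0.0, -0.0018, 0.0057]] turn/row [-0.078, 0.0, 0.0]
```

Emit:
servo_tool(translation=[[-0.04, -0.029, -0.006], [-0.042, -0.026, -0.006], [-0.044, -0.023, -0.006], [-0.046, -0.019, -0.006], [-0.047, -0.016, -0.006], [-0.048, -0.012, -0.006], [-0.049, -0.008, -0.006], [-0.05, -0.005, -0.006], [-0.05, -0.001, -0.006], [-0.05, 0.003, -0.006]], turn=[[0, 0, 0.076], [0, 0, 0.076], [0, 0, 0.076], [0, 0, 0.076], [0, 0, 0.076], [0, 0, 0.076], [0, 0, 0.076], [0, 0, 0.076], [0, 0, 0.076], [0, 0, 0.076]], grip=1)

```text
clock: 1.35
tool_pos: [0.5005, 0.1507, 0.3174]
eef_rot: [0.547, 0.837, -0.0, -0.0]
contact_force: [0.2, -0.1, -0.4]
opening: 1.002
finger_force: 0.0
```

Emit:
servo_tool(translation=[[-0.039, -0.022, 0.008], [-0.041, -0.019, 0.008], [-0.042, -0.016, 0.008], [-0.043, -0.013, 0.008], [-0.044, -0.01, 0.008], [-0.045, -0.006, 0.008], [-0.045, -0.003, 0.008], [-0.045, 0.001, 0.008], [-0.045, 0.004, 0.008], [-0.044, 0.008, 0.008]], turn=[[0, 0, 0.076], [0, 0, 0.076], [0, 0, 0.076], [0, 0, 0.076], [0, 0, 0.076], [0, 0, 0.076], [0, 0, 0.076], [0, 0, 0.076], [0, 0, 0.076], [0, 0, 0.076]])

```text
clock: 2.6
tool_pos: [0.4544, -0.2971, 0.2368]
eef_rot: [0.819, 0.574, -0.0, -0.0]
contact_force: [-0.1, 0.4, 0.8]
opening: 1.003
finger_force: 0.0
```

Emit:
servo_tool(translation=[[0, 0, 0.002], [0, 0, 0.002], [0, 0, 0.002], [0, 0, 0.002], [0, 0, 0.002], [0, 0, 0]], turn=[[-0.078, 0, 0], [-0.078, 0, 0], [-0.078, 0, 0], [-0.078, 0, 0], [-0.078, 0, 0], [0, 0, 0]])

```text
clock: 3.35
tool_pos: [0.4553, -0.2966, 0.2284]
eef_rot: [0.803, 0.564, 0.111, 0.156]
contact_force: [-0.1, -0.8, -0.2]
opening: 1.0
finger_force: 0.0
```

```bash
python3 - <<'E'
from h import *
np.set_printoptions(precision=4,suppress=True)
s=snap('wrist'); save(s,'w1'); st=r.get_state(); print(st['clock'],st['q'],st['tool_pos'],Ro.from_quat(st['eef_rot']).as_matrix())
P=cloud(s); C=s['img'].astype(float)
m=(P[...,2]>.07)&(P[...,2]<.16)&(s['z_map']>0)&(np.hypot(P[...,0]-.498,P[...,1]+.314)<.045)&(C[...,1]/C[...,0]<.6)
q=P[m];o=np.argsort(q[:,2]);print(len(q),q[o[::len(o)//8]])
for n,p in(('top',[.48,-.308,.144]),('base',[.5169,-.320,.0555])):
    c=s['R']@np.array(p)+s['t']; print(n,(s['mtx']@c/c[2])[:2])
E
```

```text
3.4 [ 0.601   0.543  -0.1038  2.1783 -0.3154  0.0426  0.4889] [ 0.457  -0.2977  0.2292] [[ 0.339   0.8709  0.3559]
 [ 0.9408 -0.314  -0.1278]
 [ 0.0004  0.3781 -0.9258]]
424 [[ 0.5141 -0.3139  0.0707]
 [ 0.5038 -0.3089  0.0882]
 [ 0.4971 -0.3067  0.1038]
 [ 0.4947 -0.3066  0.1175]
 [ 0.4865 -0.3031  0.1283]
 [ 0.4853 -0.3047  0.1439]
 [ 0.4771 -0.3075  0.1456]
 [ 0.4839 -0.3078  0.1467]]
top [317.6709 217.2516]
base [321.891 185.563]<stdin>:5: RuntimeWarning: divide by zero encountered in divide
<stdin>:5: RuntimeWarning: invalid value encountered in divide
```

View pics/w1.png

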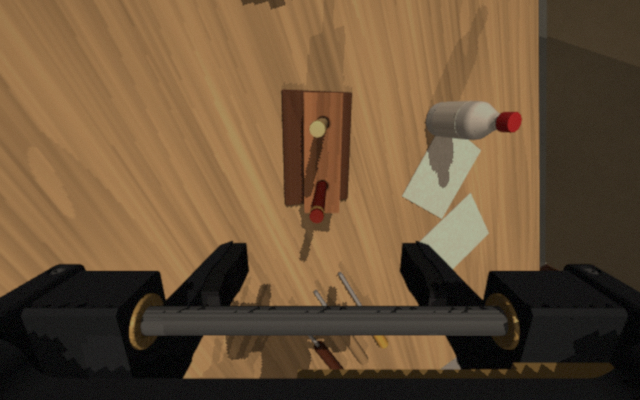

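The wrist view shows the red stick top at (317,215) and the pale one at (319,127), in line with the gripper centre, so the measured pose holds. q6 is close to its lower limit, so I'll go down carefully.

Emit:
servo_tool(translation=[[0, -0.002, 0.01], [0, -0.002, 0.01], [0, -0.002, 0.01], [0, -0.002, 0.01]], turn=[[0, 0, 0], [0, 0, 0], [0, 0, 0], [0, 0, 0]])

```text
clock: 3.9
tool_pos: [0.4709, -0.3054, 0.2011]
eef_rot: [0.804, 0.565, 0.108, 0.149]
contact_force: [-0.6, 0.1, 0.8]
opening: 0.999
finger_force: 0.0
```

```bash
python3 - <<'E'
from h import *
np.set_printoptions(precision=4,suppress=True)
st=r.get_state(); R=Ro.from_quat(st['eef_rot']); print(st['clock'],st['q'],st['qd'],st['tool_pos'],R.as_matrix()[:,2])
print(R.inv().apply(np.array([.4925,-.3126,.1116])-st['tool_pos']))
E
```

```text
3.9 [ 0.5725  0.6118 -0.0612  2.1453 -0.9981  0.0426  1.1749] [ 0.0133  0.1348 -0.0121 -0.0846 -0.0394  0.0032 -0.0621] [ 0.4709 -0.3054  0.2011] [ 0.3412 -0.1173 -0.9326]
[ 0.     -0.0111  0.0917]
```

Emit:
servo_tool(translation=[[0, 0, -0.01], [0, 0, -0.01], [0, 0, 0], [0, 0, 0]], turn=[[0.045, 0, 0], [0.045, 0, 0], [0.045, 0, 0], [0.045, 0, 0]], grip=0.5)

```text
clock: 4.4
tool_pos: [0.4644, -0.3027, 0.2204]
eef_rot: [0.815, 0.572, 0.056, 0.075]
contact_force: [0.2, -0.6, 0.7]
opening: 0.567
finger_force: 0.0
```

Emit:
servo_tool(translation=[[0, 0, 0], [0, 0, 0], [0, 0, 0], [0, 0, 0], [0, 0, 0], [0, 0, 0], [0, 0, 0], [0, 0, 0], [0, 0, 0], [0, 0, 0]], turn=[[0, 0, 0.165], [0, 0, 0.165], [0, 0, 0.165], [0, 0, 0.165], [0, 0, 0.165], [0, 0, 0.165], [0, 0, 0.165], [0, 0, 0.165], [0, 0, 0.165], [0, 0, 0.085]])

```text
clock: 5.65
tool_pos: [0.4642, -0.3028, 0.22]
eef_rot: [0.98, -0.173, 0.093, 0.013]
contact_force: [-0.7, -0.3, -1.2]
opening: 0.499
finger_force: 0.0
```

```bash
python3 - <<'E'
from h import *
np.set_printoptions(precision=4,suppress=True)
st=r.get_state(); R=Ro.from_quat(st['eef_rot']); print(st['clock'],st['q'],st['tool_pos'],R.as_matrix()[:,2],st['opening'])
_,u=frame(-.35,.4); g=np.array([.480,-.308,.144])-.03*u
m=np.c_[-u*0,u]; y=np.array([np.cos(-.35-np.pi/2),np.sin(-.35-np.pi/2),0]); z=np.array([np.sin(.2)*np.cos(-.35),np.sin(.2)*np.sin(-.35),-np.cos(.2)])
R1=Ro.from_matrix(np.c_[np.cross(y,z),y,z])
print((R.inv()*R1).as_rotvec(), R1.inv().apply(g-st['tool_pos']),g)
plan(g,R1,8)
E
```

```text
5.65 [ 0.1091  0.6992  0.6925  2.0124 -0.9847  0.5904 -0.4375] [ 0.4642 -0.3028  0.22  ] [ 0.1785 -0.0583 -0.9822] 0.49861942392135494
[-0.0064  0.0112 -0.0009] [ 0.0071 -0.0005  0.1072] [ 0.491  -0.312   0.1164]
8 T [0.001, 0.0, 0.0134] turn/row [-0.0008, 0.0014, -0.0001]
```

Emit:
servo_tool(translation=[[0.001, 0, 0.014], [0.001, 0, 0.014], [0.001, 0, 0.014], [0.001, 0, 0.013], [0.001, 0, 0.013], [0.001, 0, 0.013], [0.001, 0, 0.013], [0, 0, 0.013], [0, 0, 0], [0, 0, 0]], turn=[[0, 0.002, 0], [0, 0.002, 0], [0, 0.002, 0], [0, 0.002, 0], [0, 0, 0], [0, 0, 0], [0, 0, 0], [0, 0, 0], [0, 0, 0], [0, 0, 0]])

```text
clock: 6.9
tool_pos: [0.4896, -0.3114, 0.1165]
eef_rot: [0.98, -0.171, 0.097, 0.014]
contact_force: [0.4, -0.7, 1.6]
opening: 0.501
finger_force: 0.0
```

```bash
python3 - <<'E'
from h import *
np.set_printoptions(precision=4,suppress=True)
s=snap('wrist'); save(s,'w2');st=r.get_state(); R=Ro.from_quat(st['eef_rot']); print(st['clock'],st['q'],st['tool_pos'],R.as_matrix(),st['contact_force'])
E
```

```text
6.95 [ 0.365   0.8135  0.2388  2.0039 -0.9871  0.254  -0.4497] [ 0.4896 -0.3114  0.1167] [[ 0.9231 -0.3366  0.1858]
 [-0.3312 -0.9416 -0.0607]
 [ 0.1954 -0.0055 -0.9807]] [-0.2757 -0.4975 -0.4803]
```

View pics/w2.png

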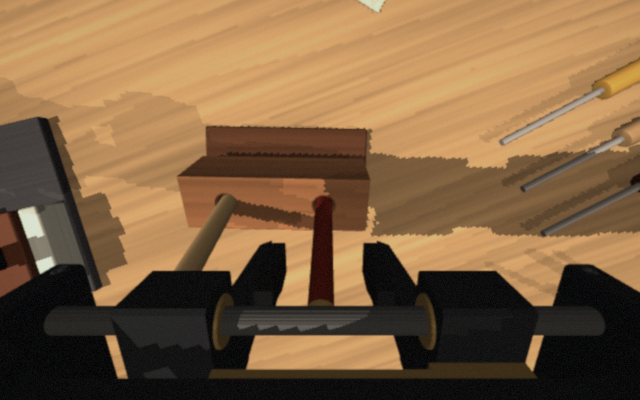

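The red stick at (321,250) lies between the two fingers at 285 and 363, and the pale stick is clear. Now I'll close the gripper.

Emit:
servo_tool(translation=[[0, 0, 0], [0, 0, 0], [0, 0, 0], [0, 0, 0], [0, 0, 0], [0, 0, 0]], turn=[[0, 0, 0], [0, 0, 0], [0, 0, 0], [0, 0, 0], [0, 0, 0], [0, 0, 0]], grip=0, grip_force=30)

```text
clock: 7.7
tool_pos: [0.4891, -0.3111, 0.1163]
eef_rot: [0.981, -0.17, 0.097, 0.014]
contact_force: [0.1, 0.4, 1.6]
opening: 0.124
finger_force: 30.0
```

```bash
python3 - <<'E'
from h import *
np.set_printoptions(precision=4,suppress=True)
st=r.get_state(); R=Ro.from_quat(st['eef_rot']); print(st['clock'],st['opening']*88,st['finger_force'],st['tool_pos'],st['contact_force'],st['moment'])
for L in(.37,.4): print(R.inv().apply(frame(-.35,L)[1]))
E
```

```text
7.7 10.936370979626982 29.999689646065235 [ 0.4891 -0.3111  0.1163] [0.0958 0.4211 1.5579] [ 0.0885  0.3176 -0.0475]
[-0.1734 -0.0084 -0.9848]
[-0.2029 -0.0086 -0.9792]
```

Emit:
servo_tool(translation=[[-0.0015, 0, -0.008], [-0.0015, 0, -0.008], [-0.0015, 0, -0.008], [-0.0015, 0, -0.008], [-0.0015, 0, -0.008], [-0.0015, 0, -0.008]], turn=[[0, 0, 0], [0, 0, 0], [0, 0, 0], [0, 0, 0], [0, 0, 0], [0, 0, 0]])

```text
clock: 8.45
tool_pos: [0.4717, -0.3052, 0.1621]
eef_rot: [0.981, -0.17, 0.097, 0.014]
contact_force: [-0.5, 0.0, -0.5]
opening: 0.126
finger_force: 30.0
```

Emit:
servo_tool(translation=[[0, 0, -0.02], [0, 0, -0.025], [0, 0, -0.025], [0, 0, -0.025], [0, 0, -0.01], [0, 0, 0]], turn=[[0, 0, 0], [0, -0.09, 0], [0, -0.1, 0], [0, -0.1, 0], [0, -0.1, 0], [0, 0, 0]])

```text
clock: 9.2
tool_pos: [0.4632, -0.3026, 0.2654]
eef_rot: [0.981, -0.168, -0.094, -0.019]
contact_force: [-0.1, 0.8, -0.8]
opening: 0.127
finger_force: 30.0
```

```bash
python3 - <<'E'
from h import *
np.set_printoptions(precision=4,suppress=True)
s=snap('side'); save(s,'s2',(270,60,430,260),3);st=r.get_state(); R=Ro.from_quat(st['eef_rot']); print(st['clock'],st['q'],st['opening'],st['tool_pos'],R.as_matrix(),st['contact_force'])
c=s['R']@st['tool_pos']+s['t']; print((s['mtx']@c/c[2])[:2])
E
```

```text
9.25 [ 0.0856  0.787   0.7718  1.6394 -0.4976  1.1344 -0.9033] 0.12499044994711285 [ 0.4619 -0.3022  0.2651] [[ 0.9251 -0.3346 -0.1792]
 [-0.3274 -0.9423  0.0696]
 [-0.1922 -0.0057 -0.9813]] [-0.0249  0.4409 -0.167 ]
[298.5137 177.4411]
```

View pics/s2.png

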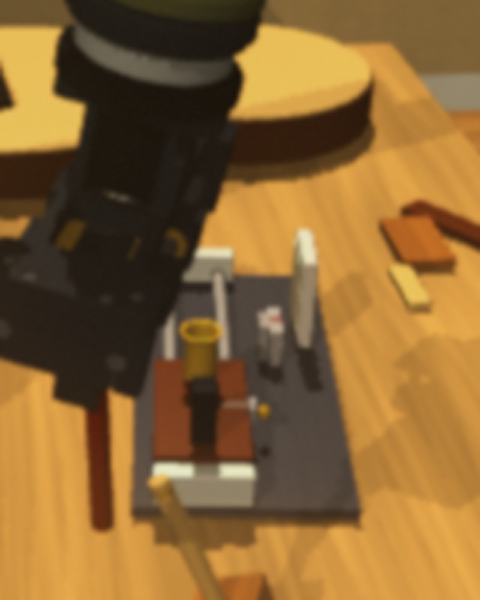

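The side view shows the stick held almost upright, with its foot at (304,234). Next I'll measure its axis.

```bash
python3 - <<'E'
from h import *
np.set_printoptions(precision=4,suppress=True)
s=pickle.load(open('side.pkl','rb')); P=cloud(s); C=s['img'].astype(float)
st=r.get_state(); p=st['tool_pos']
m=(s['z_map']>0)&(np.hypot(P[...,0]-p[0],P[...,1]-p[1])<.05)&(P[...,2]>.14)&(P[...,2]<.25)&(C[...,0]>1.8*C[...,2])
m[:, :280]=0
q=P[m]; print(len(q))
v,uu=np.nonzero(m)
for k in range(v.min(),v.max()+1,3):
    w=uu[v==k]; print(k,w.min(),w.max(),P[k,w].mean(0), C[k,w].mean(0).round())
pr=lambda X:(s['mtx']@(s['R']@X+s['t'])/(s['R']@X+s['t'])[2])[:2]
for d in(-.04,-.1): print(pr(p+[0,0,d]))
E
```

```text
362
191 303 305 [ 0.4687 -0.3091  0.2469] [70. 38. 19.]
194 290 305 [ 0.4602 -0.3139  0.2458] [104.  66.  30.]
197 298 305 [ 0.4649 -0.3119  0.2391] [82. 42. 19.]
200 298 305 [ 0.465  -0.3092  0.2321] [97. 45. 19.]
203 298 306 [ 0.4657 -0.3085  0.2265] [103.  50.  21.]
206 298 306 [ 0.4657 -0.3084  0.2212] [104.  52.  22.]
209 299 306 [ 0.4663 -0.3088  0.2163] [98. 47. 20.]
212 299 306 [ 0.4662 -0.3096  0.2116] [100.  49.  21.]
215 299 306 [ 0.4662 -0.3085  0.2054] [104.  53.  23.]
218 299 306 [ 0.4661 -0.3093  0.2007] [104.  52.  22.]
221 299 306 [ 0.4661 -0.3086  0.1947] [106.  54.  24.]
224 299 306 [ 0.466  -0.3092  0.1898] [108.  56.  24.]
227 300 307 [ 0.4675 -0.3089  0.1839] [105.  54.  23.]
230 300 307 [ 0.4674 -0.3091  0.1784] [106.  54.  23.]
233 300 307 [ 0.4674 -0.3089  0.1727] [106.  55.  24.]
236 302 306 [ 0.468  -0.3097  0.1675] [132.  76.  32.]
[298.9292 201.4415]
[299.4998 234.3974]
```

```bash
python3 - <<'E'
from h import *
np.set_printoptions(precision=4,suppress=True)
t=pickle.load(open('top.pkl','rb')); s=pickle.load(open('side.pkl','rb'))
for n,S in(('top',t),('side',s)):
    P=cloud(S); C=S['img'].astype(float)
    m=(S['z_map']>0)&(np.hypot(P[...,0]-.57,P[...,1]-.022)<.03)&(P[...,2]>.07)&(P[...,2]<.085)
    q=P[m]; print(n,m.sum(),'bbox ctr',(q.min(0)+q.max(0))/2,np.ptp(q,0)); 
    v,u=np.nonzero(m)
    # ring centre from pixel ellipse
    c=cv2.minEnclosingCircle(np.c_[u,v].astype(np.float32)); print(c,pix(S,*c[0],.078))
    m=(S['z_map']>0)&(np.hypot(P[...,0]-.559,P[...,1]+.058)<.025)&(P[...,2]>.076)&(P[...,2]<.09)
    q=P[m]; print(' knob',m.sum(),(q.min(0)+q.max(0))/2,np.ptp(q,0))
a=np.array([.570-.0058,.0215-.002,.22])
R=Ro.from_quat(r.get_state()['eef_rot']); plan(a,Ro.from_euler('z',.55)*R,8)
E
```

```text
top 82 bbox ctr [0.5696 0.0229 0.0756] [0.0289 0.0307 0.0108]
((291.0833435058594, 192.5), 6.103937149047852) [0.5696 0.0228 0.078 ]
 knob 61 [ 0.5585 -0.057   0.083 ] [0.0181 0.0207 0.0091]
side 87 bbox ctr [0.5709 0.0222 0.0736] [0.03   0.0317 0.0072]
((336.5, 170.5), 6.670932292938232) [0.57   0.0172 0.078 ]
 knob 60 [ 0.5604 -0.0591  0.0796] [0.017  0.0232 0.0069]
8 T [[-0.0003, -0.0421, 0.006], [0.0026, -0.0421, 0.0055], [0.0054, -0.0419, 0.0049], [0.0082, -0.0415, 0.0044], [0.011, -0.0409, 0.0038], [0.0138, -0.0401, 0.0033], [0.0164, -0.0392, 0.0027], [0.0191, -0.038, 0.0022]] turn/row [-0.0132, -0.0004, -0.0675]
```

Emit:
servo_tool(translation=[[0, -0.042, 0.002], [0.003, -0.042, 0.002], [0.005, -0.042, 0.004], [0.008, -0.042, 0.004], [0.011, -0.041, 0.004], [0.014, -0.04, 0.003], [0.016, -0.039, 0.003], [0.019, -0.038, 0.002], [0, 0, 0], [0, 0, 0]], turn=[[-0.013, 0, -0.068], [-0.013, 0, -0.068], [-0.013, 0, -0.068], [-0.013, 0, -0.068], [-0.013, 0, -0.068], [-0.013, 0, -0.068], [-0.013, 0, -0.068], [-0.013, 0, -0.068], [0, 0, 0], [0, 0, 0]])

```text
clock: 10.5
tool_pos: [0.5639, 0.0178, 0.2296]
eef_rot: [0.99, 0.105, -0.095, 0.006]
contact_force: [-1.3, -0.2, -0.4]
opening: 0.126
finger_force: 30.0
```

```bash
cat > m.py <<'E'
from h import *
np.set_printoptions(precision=4,suppress=True)
st=r.get_state(); p=st['tool_pos']; R=Ro.from_quat(st['eef_rot']); print(st['clock'],st['q'],p,R.as_matrix(),st['contact_force'])
for n in('side','top','wrist'):
    s=snap(n); P=cloud(s); C=s['img'].astype(float)
    m=(s['z_map']>0)&(np.hypot(P[...,0]-p[0]-.004,P[...,1]-p[1])<.02)&(P[...,2]>p[2]-.11)&(P[...,2]<p[2]-.025)&(C[...,0]>1.6*C[...,1])
    print(n,m.sum())
    if m.sum()>5:
        v,u=np.nonzero(m)
        for k in range(v.min(),v.max()+1,5):
            w=u[v==k]
            if len(w): print(k,w.min(),w.max(),P[k,w].mean(0))
E
python3 m.py; python3 -c "
from h import *
s=pickle.load(open('side.pkl','rb'));t=pickle.load(open('wrist.pkl','rb'))
a=cv2.resize(s['img'][80:230,280:400],(480,600),interpolation=2);b=cv2.resize(t['img'][:,:],(320,200))
a[:200,160:]=b; cv2.imwrite('pics/s3.png',a[:,:,::-1])"
```

```text
10.5 [-0.4543  0.8128  0.6463  1.6347 -0.471   1.0613 -1.0069] [0.5639 0.0178 0.2296] [[ 0.9599  0.2085 -0.1873]
 [ 0.2061 -0.978  -0.0324]
 [-0.19   -0.0075 -0.9818]] [-1.2581 -0.1827 -0.3628]
side 156
119 334 339 [0.5648 0.0144 0.203 ]
124 335 339 [0.5667 0.0136 0.1921]
129 335 339 [0.5672 0.0145 0.1803]
134 335 339 [0.5673 0.0127 0.1697]
139 334 339 [0.567  0.0146 0.1571]
144 335 338 [0.567  0.0127 0.1463]
149 335 338 [0.5676 0.0139 0.1337]
top 0
wrist 857
178 321 326 [0.5729 0.021  0.1326]
183 318 330 [0.5724 0.0205 0.1405]
188 317 330 [0.572  0.0207 0.1485]
193 317 330 [0.572  0.0206 0.1567]
198 317 331 [0.5716 0.0201 0.1634]
203 316 331 [0.5714 0.0205 0.1703]
208 316 331 [0.5714 0.0203 0.177 ]
213 317 332 [0.5712 0.0196 0.1828]
218 316 332 [0.571  0.0198 0.1885]
223 316 332 [0.5712 0.0198 0.1945]
228 315 332 [0.5707 0.02   0.1993]
233 315 332 [0.5698 0.0198 0.2031]
238 333 333 [0.5683 0.0138 0.2043]
```

View pics/s3.png

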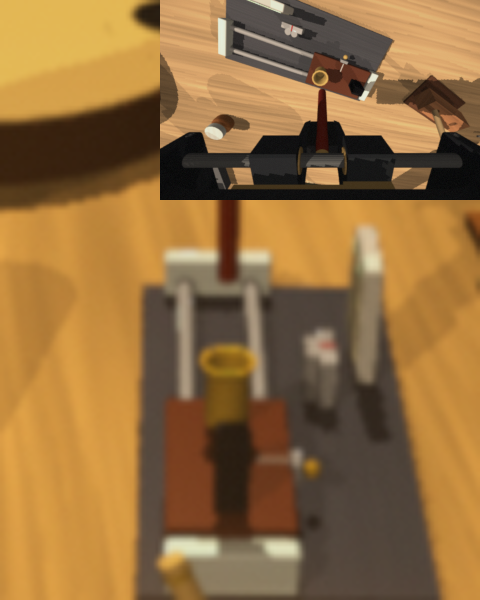

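The side view puts the stick directly above the cup, foot at about (337,150) and cup mouth at (337,170). I'll measure the cup in the wrist image as well, since that camera sees both.

```bash
python3 - <<'E'
from h import *
np.set_printoptions(precision=4,suppress=True)
s=pickle.load(open('wrist.pkl','rb')); P=cloud(s)
m=(s['z_map']>0)&(np.hypot(P[...,0]-.57,P[...,1]-.022)<.03)&(P[...,2]>.071)&(P[...,2]<.085)
q=P[m]; print(m.sum(),q.min(0),q.max(0),(q.min(0)+q.max(0))/2)
v,u=np.nonzero(m); c=cv2.fitEllipse(np.c_[u,v][cv2.convexHull(np.c_[u,v].astype(np.int32),returnPoints=False)[:,0]].astype(np.float32)); print(c,pix(s,*c[0],.078))
R=Ro.from_quat(r.get_state()['eef_rot'])
print(R.inv().apply([.002,.0025,0]),R.inv().apply([0,0,-.01]))
E
```

```text
532 [0.5543 0.0094 0.071 ] [0.5857 0.0407 0.0802] [0.57   0.0251 0.0756]
((319.4777526855469, 156.13714599609375), (30.972984313964844, 32.63288116455078), 87.96138000488281) [0.5705 0.025  0.078 ]
[ 0.0024 -0.002  -0.0005] [0.0019 0.0001 0.0098]
```

Emit:
servo_tool(translation=[[0.0026, -0.003, 0], [0.0019, 0, 0.0098], [0.0019, 0, 0.0098], [0.0019, 0, 0.0098], [0.0019, 0, 0.0098], [0, 0, 0]], turn=[[0, 0, 0], [0, 0, 0], [0, 0, 0], [0, 0, 0], [0, 0, 0], [0, 0, 0]])

```text
clock: 11.4
tool_pos: [0.5663, 0.0228, 0.1883]
eef_rot: [0.99, 0.106, -0.096, 0.006]
contact_force: [-0.6, 0.0, 0.3]
opening: 0.121
finger_force: 30.0
```

```bash
python3 m.py
```

```text
11.4 [-0.4448  0.8666  0.6145  1.659  -0.5065  0.9881 -0.9898] [0.5663 0.0228 0.1883] [[ 0.9593  0.2103 -0.1887]
 [ 0.208  -0.9776 -0.0323]
 [-0.1912 -0.0083 -0.9815]] [-0.582   0.0436  0.3155]
side 136
137 335 339 [0.5686 0.0189 0.1595]
142 335 338 [0.5675 0.0166 0.149 ]
147 335 338 [0.5681 0.0175 0.1365]
152 335 338 [0.5687 0.0184 0.1239]
157 334 339 [0.5695 0.0195 0.1109]
162 335 339 [0.5706 0.0187 0.0988]
top 0
wrist 836
178 321 326 [0.5756 0.0267 0.0917]
183 317 330 [0.5749 0.0265 0.0995]
188 317 330 [0.5747 0.0264 0.1079]
193 317 331 [0.5744 0.0259 0.1152]
198 317 331 [0.5744 0.0258 0.1228]
203 316 331 [0.5741 0.0261 0.1296]
208 316 331 [0.574  0.026  0.1361]
213 316 332 [0.5738 0.0255 0.142 ]
218 316 331 [0.574  0.0259 0.1484]
223 316 332 [0.5736 0.0254 0.1534]
228 316 332 [0.5737 0.0254 0.1589]
233 315 332 [0.5724 0.0253 0.1621]
```

Emit:
servo_tool(translation=[[0.0019, 0.001, 0.0098], [0.0019, 0, 0.0098], [0.0019, 0, 0.0098], [0.001, 0, 0.005], [0, 0, 0]], turn=[[0, 0, 0], [0, 0, 0], [0, 0, 0], [0, 0, 0], [0, 0, 0]])

```text
clock: 12.18
tool_pos: [0.5669, 0.022, 0.1537]
eef_rot: [0.99, 0.106, -0.095, 0.006]
contact_force: [-0.7, 0.3, 0.3]
opening: 0.125
finger_force: 30.0
```

```bash
python3 m.py | head -14
```

```text
12.175 [-0.4297  0.911   0.5865  1.68   -0.5363  0.9231 -0.9684] [0.5669 0.022  0.1537] [[ 0.9595  0.2103 -0.1876]
 [ 0.208  -0.9776 -0.0323]
 [-0.1902 -0.008  -0.9817]] [-0.7318  0.2635  0.2551]
side 122
151 335 338 [0.5682 0.0163 0.1275]
156 334 339 [0.569  0.0186 0.1139]
161 335 339 [0.5703 0.0171 0.1022]
166 334 338 [0.5686 0.0177 0.0893]
171 334 339 [0.5706 0.0203 0.0748]
181 331 331 [0.5589 0.0203 0.0493]
top 0
wrist 811
182 322 322 [0.5755 0.0271 0.0641]
187 317 331 [0.575  0.0253 0.0709]
```

Emit:
servo_tool(translation=[[0.0006, 0, 0.003], [0.0006, 0, 0.003], [0.0006, 0, 0.003], [0, 0, 0]], turn=[[0, 0, 0], [0, 0, 0], [0, 0, 0], [0, 0, 0]])

```text
clock: 12.82
tool_pos: [0.5669, 0.0222, 0.1447]
eef_rot: [0.99, 0.106, -0.095, 0.006]
contact_force: [-0.3, -0.4, -0.0]
opening: 0.124
finger_force: 30.0
```

Emit:
servo_tool(translation=[[0.0004, 0, 0.002], [0.0004, 0, 0.002], [0, 0, 0]], turn=[[0, 0, 0], [0, 0, 0], [0, 0, 0]])

```text
clock: 13.2
tool_pos: [0.5673, 0.022, 0.1415]
eef_rot: [0.99, 0.106, -0.095, 0.006]
contact_force: [-0.2, 0.1, 4.2]
opening: 0.126
finger_force: 30.0
```

Emit:
servo_tool(translation=[[0, 0, 0], [0, 0, 0], [0, 0, 0], [0, 0, 0], [0, 0, 0]], turn=[[0, 0, 0], [0, 0, 0], [0, 0, 0], [0, 0, 0], [0, 0, 0]], grip=0.5)

```text
clock: 13.82
tool_pos: [0.5671, 0.0222, 0.1409]
eef_rot: [0.99, 0.106, -0.095, 0.006]
contact_force: [0.3, 0.7, -0.7]
opening: 0.497
finger_force: 0.0
```

Emit:
servo_tool(translation=[[-0.002, 0, -0.01], [-0.004, 0, -0.02], [-0.006, 0, -0.03], [-0.006, 0, -0.03], [-0.006, 0, -0.03], [0, 0, 0]], turn=[[0, 0, 0], [0, 0, 0], [0, 0, 0], [0, 0, 0], [0, 0, 0], [0, 0, 0]])

```text
clock: 14.58
tool_pos: [0.5681, 0.0202, 0.2669]
eef_rot: [0.99, 0.105, -0.092, 0.007]
contact_force: [0.1, 0.2, -0.1]
opening: 0.498
finger_force: 0.0
```

```bash
python3 - <<'E'
from h import *
np.set_printoptions(precision=4,suppress=True)
st=r.get_state(); p=st['tool_pos']; R=Ro.from_quat(st['eef_rot']); print(st['clock'],st['q'],p,st['opening'])
for n in('side','wrist'):
    s=snap(n);P=cloud(s); C=s['img'].astype(float)
    m=(s['z_map']>0)&(np.hypot(P[...,0]-.57,P[...,1]-.023)<.04)&(P[...,2]>.08)&(P[...,2]<.19)&(C[...,0]>1.5*C[...,1])
    q=P[m];o=np.argsort(q[:,2]);print(n,len(q),q[o[::len(o)//7]])
w=pickle.load(open('wrist.pkl','rb')); a=pickle.load(open('side.pkl','rb'))
x=cv2.resize(a['img'][80:230,280:400],(480,600),interpolation=2); x[:200,160:]=cv2.resize(w['img'],(320,200)); cv2.imwrite('pics/s4.png',x[:,:,::-1])
yaw=-.125; R1,_=frame(yaw,0); k=np.array([.559,-.058,.23])
plan(k,R1,10)
print((R.inv()*R1).as_rotvec())
E
```

```text
14.575 [-0.4685  0.7728  0.6716  1.589  -0.4446  1.1362 -1.031 ] [0.5681 0.0202 0.2669] 0.49778321568186373
side 189 [[0.5665 0.0163 0.0801]
 [0.575  0.0173 0.0943]
 [0.568  0.0177 0.107 ]
 [0.5743 0.0188 0.1209]
 [0.567  0.0173 0.1367]
 [0.5648 0.0207 0.1518]
 [0.5683 0.0174 0.1626]]
wrist 574 [[0.5766 0.0253 0.0807]
 [0.5759 0.023  0.103 ]
 [0.5737 0.0282 0.1228]
 [0.5743 0.0271 0.1389]
 [0.573  0.0274 0.1538]
 [0.5757 0.022  0.1712]
 [0.573  0.0182 0.1732]]
10 T [[-0.0017, 0.0076, 0.0037], [-0.0027, 0.0073, 0.0038], [-0.0036, 0.0068, 0.0038], [-0.0045, 0.0063, 0.0038], [-0.0053, 0.0056, 0.0038], [-0.006, 0.0049, 0.0038], [-0.0066, 0.0041, 0.0038], [-0.0071, 0.0032, 0.0037], [-0.0075, 0.0022, 0.0036], [-0.0078, 0.0013, 0.0035]] turn/row [-0.0124, 0.016, -0.1229]
[-0.1193  0.1562 -1.2299]
```

View pics/s4.png

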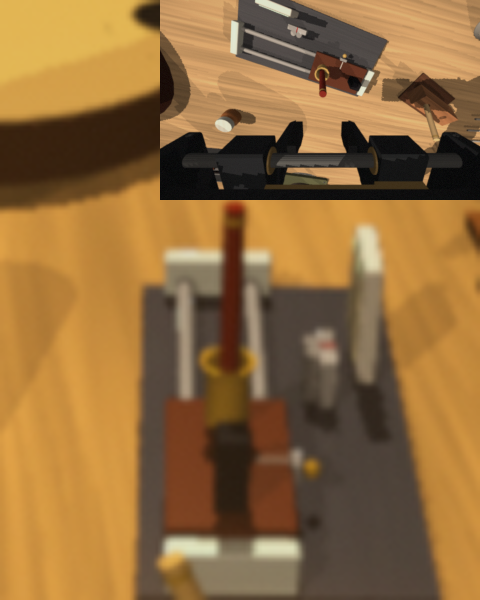

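The stick stands upright in the cup at (337,145). I'll check where the wrist camera sits on the tool relative to the stick before going to the knob.

```bash
python3 - <<'E'
from h import *
np.set_printoptions(precision=4,suppress=True)
st=r.get_state(); R=Ro.from_quat(st['eef_rot']); s=pickle.load(open('wrist.pkl','rb'))
print('cam in tool',R.inv().apply(-s['R'].T@s['t']-st['tool_pos']),'axis',R.inv().apply(s['R'][2]))
R1,_=frame(-.125,0); print(R1.as_matrix())
# lean tool back: approach direction z tipped towards +y carriage by .2 (top leaning to -y)
R2=R1*Ro.from_rotvec([0,.2,0]); print(R2.as_matrix()[:,2])
E
```

```text
cam in tool [ 0.08   -0.0007 -0.1286] axis [-0.3094  0.0002  0.9509]
[[ 0.1247  0.9922  0.    ]
 [ 0.9922 -0.1247  0.    ]
 [ 0.      0.     -1.    ]]
[ 0.0248  0.1971 -0.9801]
```

```bash
python3 - <<'E'
from h import *
R1,_=frame(-.125,0); R2=R1*Ro.from_rotvec([0,.3,0]); plan(np.array([.559,-.058,.26]),R2,10)
E
```

```text
10 T [[-0.0023, 0.0076, 0.0008], [-0.0032, 0.0072, 0.0006], [-0.0041, 0.0068, 0.0004], [-0.005, 0.0062, 0.0002], [-0.0057, 0.0056, -0.0001], [-0.0063, 0.0048, -0.0004], [-0.0069, 0.004, -0.0007], [-0.0073, 0.0031, -0.001], [-0.0075, 0.0022, -0.0013], [-0.0077, 0.0012, -0.0016]] turn/row [0.0062, 0.042, -0.1243]
```

Emit:
servo_tool(translation=[[-0.002, 0.008, 0.001], [-0.003, 0.007, 0.001], [-0.004, 0.007, 0], [-0.005, 0.006, 0], [-0.006, 0.006, 0], [-0.006, 0.005, 0], [-0.007, 0.004, -0.001], [-0.007, 0.003, -0.001], [-0.008, 0.002, -0.001], [-0.008, 0.001, -0.002]], turn=[[0.006, 0.042, -0.124], [0.006, 0.042, -0.124], [0.006, 0.042, -0.124], [0.006, 0.042, -0.124], [0.006, 0.042, -0.124], [0.006, 0.042, -0.124], [0.006, 0.042, -0.124], [0.006, 0.042, -0.124], [0.006, 0.042, -0.124], [0.006, 0.042, -0.124]])

```text
clock: 15.92
tool_pos: [0.5583, -0.0591, 0.2583]
eef_rot: [0.741, 0.654, 0.111, -0.099]
contact_force: [0.5, -0.2, -0.1]
opening: 0.501
finger_force: 0.0
```

Emit:
servo_tool(translation=[[0, 0, 0], [0, 0, 0], [0, 0, 0]], turn=[[0, 0, 0], [0, 0, 0], [0, 0, 0]])

```text
clock: 16.3
tool_pos: [0.5592, -0.0577, 0.2591]
eef_rot: [0.742, 0.653, 0.111, -0.098]
contact_force: [-0.3, 0.3, 0.0]
opening: 0.498
finger_force: 0.0
```

```bash
python3 - <<'E'
from h import *
np.set_printoptions(precision=4,suppress=True)
st=r.get_state(); p=st['tool_pos']; R=Ro.from_quat(st['eef_rot']); print(st['clock'],st['q'],p,R.as_matrix())
s=snap('wrist');P=cloud(s); save(s,'w5')
def blob(c,rad,z0,z1):
    m=(s['z_map']>0)&(np.hypot(P[...,0]-c[0],P[...,1]-c[1])<rad)&(P[...,2]>z0)&(P[...,2]<z1); q=P[m]; print(m.sum(),q.min(0),q.max(0),(q.min(0)+q.max(0))/2)
blob((.559,-.058),.03,.079,.09)
R1,_=frame(-.125,0); R2=R1*Ro.from_rotvec([0,.3,0]); plan(np.array([.559,-.058,.072]),R2,10)
E
```

```text
16.3 [ 0.15    0.6256  0.0527  1.7636 -0.4535  0.8275  0.3877] [ 0.5592 -0.0577  0.2591] [[ 0.1216  0.9919  0.0365]
 [ 0.9481 -0.1269  0.2916]
 [ 0.2938 -0.0009 -0.9559]]
304 [ 0.5501 -0.066   0.0797] [ 0.5695 -0.0436  0.0848] [ 0.5598 -0.0548  0.0823]
10 T [-0.0055, -0.0, 0.0179] turn/row [0.0, 0.0002, -0.0002]
```

View pics/w5.png

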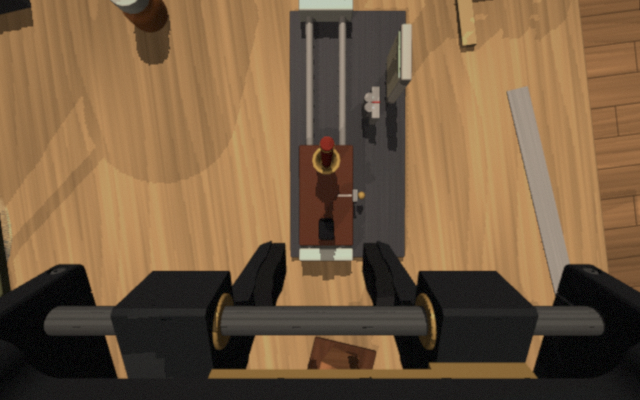

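The wrist view shows the knob at (327,230) centred between the fingers, with the loaded cup at (326,155), the ball at (361,195) and the red notch line at (376,101). I'll work out the travel and go down on the knob.

```bash
python3 - <<'E'
from h import *
np.set_printoptions(precision=4,suppress=True)
s=pickle.load(open('wrist.pkl','rb'));P=cloud(s);C=s['img'].astype(float)
yv=np.array([np.sin(.125),np.cos(.125),0]); xv=np.array([yv[1],-yv[0],0])
def rep(n,m):
    q=P[m]; v,u=np.nonzero(m); c=q.mean(0); print(n,m.sum(),'uv',u.mean(),v.mean(),c,'slide xy',c@xv,c@yv)
W=np.zeros(C.shape[:2],bool); W[85:120,362:390]=1
rep('red',W&(C[...,0]>1.7*C[...,1])&(P[...,2]>.02))
rep('detent white',W&(C.min(-1)>110)&(P[...,2]>.02))
W[:]=0; W[188:204,357:367]=1; rep('ball',W&(C[...,0]>1.8*C[...,2])&(P[...,2]>.015)&(P[...,2]<.06))
W[:]=0; W[188:204,338:357]=1; rep('white line',W&(C.min(-1)>100))
W[:]=0; W[150:246,295:356]=1; M=W&(P[...,2]>.03)&(P[...,2]<.045); q=P[M]@np.c_[xv,yv]; print('plate y range',np.percentile(q,[.5,99.5],axis=0))
E
```

```text
red 6 uv 375.5 102.0 [0.6426 0.0933 0.043 ] slide xy 0.6259219136089166 0.17263845807507358
detent white 284 uv 372.9225352112676 101.96830985915493 [0.639  0.0932 0.0447] slide xy 0.6223948576828825 0.17209071586912628
ball 39 uv 360.7435897435897 194.97435897435898 [ 0.6104 -0.0208  0.0358] slide xy 0.6082265962526267 0.05548664139576986
white line 58 uv 352.2241379310345 194.8793103448276 [ 0.5991 -0.0192  0.0397] slide xy 0.5968038359362706 0.05560800726480366
plate y range [[ 0.5283 -0.0091]
 [ 0.5989  0.1132]]
```

Emit:
servo_tool(translation=[[-0.005, 0, 0.018], [-0.005, 0, 0.018], [-0.005, 0, 0.018], [-0.005, 0, 0.018], [-0.006, 0, 0.018], [-0.006, 0, 0.018], [-0.006, 0, 0.018], [-0.006, 0, 0.018], [-0.005, 0, 0.016], [-0.005, 0, 0.016]], turn=[[0, 0, 0], [0, 0, 0], [0, 0, 0], [0, 0, 0], [0, 0, 0], [0, 0, 0], [0, 0, 0], [0, 0, 0], [0, 0, 0], [0, 0, 0]])

```text
clock: 17.6
tool_pos: [0.5595, -0.0586, 0.0744]
eef_rot: [0.742, 0.653, 0.112, -0.098]
contact_force: [0.9, 1.2, 0.2]
opening: 0.493
finger_force: 0.0
```

```bash
python3 - <<'E'
from h import *
np.set_printoptions(precision=4,suppress=True)
st=r.get_state(); p=st['tool_pos']; R=Ro.from_quat(st['eef_rot']); print(st['clock'],st['q'],p,R.as_matrix()[:,2],st['contact_force'])
E
```

```text
17.6 [ 0.236   0.9119 -0.0912  1.8699 -0.557   0.4368  0.5674] [ 0.5595 -0.0586  0.0744] [ 0.0376  0.2912 -0.9559] [0.9034 1.2128 0.1517]
```

Emit:
servo_tool(translation=[[0, 0, 0], [0, 0, 0], [0, 0, 0], [0, 0, 0], [0, 0, 0]], turn=[[0, 0, 0], [0, 0, 0], [0, 0, 0], [0, 0, 0], [0, 0, 0]], grip=0, grip_force=55)

```text
clock: 18.23
tool_pos: [0.5612, -0.0594, 0.0757]
eef_rot: [0.743, 0.653, 0.113, -0.096]
contact_force: [5.2, -1.2, -1.0]
opening: 0.198
finger_force: 55.0
```

Emit:
servo_tool(translation=[[0.0048, 0, 0.0015], [0.0048, 0, 0.0015], [0.0048, 0, 0.0015], [0.0048, 0, 0.0015], [0, 0, 0]], turn=[[0, 0, 0], [0, 0, 0], [0, 0, 0], [0, 0, 0], [0, 0, 0]])

```text
clock: 18.85
tool_pos: [0.5637, -0.0391, 0.0758]
eef_rot: [0.743, 0.653, 0.113, -0.096]
contact_force: [5.3, -0.1, 0.2]
opening: 0.199
finger_force: 55.0
```

```bash
cat > c.py <<'E'
from h import *
np.set_printoptions(precision=4,suppress=True)
yv=np.array([np.sin(.125),np.cos(.125),0]); xv=np.array([yv[1],-yv[0],0])
st=r.get_state(); p=st['tool_pos']; f=st['contact_force']; R=Ro.from_quat(st['eef_rot'])
print(st['clock'],'slide x,y',p@xv,p@yv,'z',p[2],'F along',f@yv,'lat',f@xv,'z',f[2],st['finger_force'],R.inv().apply(yv),st['q'][4:])
s=snap('wrist');P=cloud(s);C=s['img'].astype(float)
Y=P@yv;X=P@xv;Z=P[...,2]
def rep(n,m):
    if m.sum()>3: print(n,m.sum(),P[m].mean(0),'x,y',X[m].mean(),Y[m].mean())
    else: print(n,'none')
rep('red line',(abs(X-.624)<.012)&(abs(Y-.1725)<.012)&(Z>.035)&(Z<.055)&(C[...,0]>1.7*C[...,1]))
rep('detent',(abs(X-.624)<.015)&(abs(Y-.1725)<.02)&(Z>.038)&(Z<.055))
rep('ball',(abs(X-.609)<.009)&(Y<.2)&(Z>.025)&(Z<.043)&(C[...,0]>1.8*C[...,2])&(C[...,0]>80))
rep('white',(abs(X-.594)<.01)&(abs(Y-p@yv-.04)<.015)&(Z>.034)&(Z<.046)&(C.min(-1)>95))
m=(C[...,0]>1.5*C[...,1])&(np.hypot(X-p@xv,Y-p@yv-.08)<.02)&(Z>.09); rep('rod',m)
s=snap('side');P=cloud(s);C=s['img'].astype(float);Y=P@yv;X=P@xv;Z=P[...,2]
for a,b in((.085,.11),(.145,.17)): rep('rod side',(C[...,0]>1.5*C[...,1])&(np.hypot(X-p@xv,Y-p@yv-.08)<.025)&(Z>a)&(Z<b))
E
python3 c.py
```

```text
18.85 slide x,y 0.564222874091934 0.031505806552656376 z 0.07576229085243433 F along 0.5958911969247764 lat 5.310172291351844 z 0.2343085364520483 55.012361481785774 [ 0.956  -0.0036  0.2933] [-0.5705  0.4221  0.546 ]
red line 49 [0.6425 0.0934 0.0432] x,y 0.6258119193444892 0.17281057982395812
detent 1646 [0.6385 0.0931 0.0419] x,y 0.6218757766669021 0.17198428162098822
ball 149 [ 0.6129 -0.0005  0.0357] x,y 0.6081865695622836 0.07587160939407661
white 284 [0.6018 0.0006 0.0398] x,y 0.5969811084307991 0.07563949420860354
rod 3799 [0.5724 0.0388 0.1412] x,y 0.5630959207541022 0.10985946826168756
rod side none
rod side none
```

Emit:
servo_tool(translation=[[0.0071, 0.0005, 0.0022], [0.0071, 0.0005, 0.0022], [0.0071, 0.0005, 0.0022], [0.0071, 0, 0.0022], [0.0071, 0, 0.0022], [0.0071, 0, 0.0022], [0.0071, 0, 0.0022], [0.0071, 0, 0.0022], [0.0071, 0, 0.0022], [0.0071, 0, 0.0022]], turn=[[0, 0, 0], [0, 0, 0], [0, 0, 0], [0, 0, 0], [0, 0, 0], [0, 0, 0], [0, 0, 0], [0, 0, 0], [0, 0, 0], [0, 0, 0]])

```text
clock: 20.2
tool_pos: [0.5732, 0.0352, 0.0757]
eef_rot: [0.742, 0.653, 0.112, -0.098]
contact_force: [2.6, -2.4, 7.8]
opening: 0.2
finger_force: 55.0
```

```bash
python3 c.py
```

```text
20.2 slide x,y 0.5643940539529809 0.10634704696798415 z 0.07572597037499071 F along -2.092618348373211 lat 2.859728386824112 z 7.777148955190491 54.997318759560585 [ 0.9558 -0.003   0.2941] [-0.616   0.3859  0.4619]
red line 46 [0.6422 0.0937 0.0432] x,y 0.6255079090521616 0.1730645195445514
detent 1541 [0.6386 0.0937 0.042 ] x,y 0.6219350209539739 0.17253826883097978
ball 151 [0.6223 0.0737 0.0358] x,y 0.6082109696454707 0.15074547512513856
white 264 [0.6111 0.0749 0.0397] x,y 0.5970160732351877 0.15047316122993215
rod 4116 [0.5811 0.1151 0.1407] x,y 0.5622459372677039 0.18660613500699214
rod side none
rod side none
```

Emit:
servo_tool(translation=[[0.0022, 0.0005, -0.0004], [0.0022, 0.0003, -0.0004], [0.0019, 0, 0.0006], [0.0019, 0, 0.0006], [0, 0, 0]], turn=[[0, 0, 0], [0, 0, 0], [0, 0, 0], [0, 0, 0], [0, 0, 0]])

```text
clock: 20.92
tool_pos: [0.5742, 0.0422, 0.0759]
eef_rot: [0.743, 0.653, 0.111, -0.098]
contact_force: [5.4, -1.4, -13.1]
opening: 0.2
finger_force: 55.0
```

Emit:
servo_tool(translation=[[0.0019, 0, 0.0006], [0.0019, 0, 0.0006], [0, 0, 0]], turn=[[0, 0, 0], [0, 0, 0], [0, 0, 0]])

```text
clock: 21.3
tool_pos: [0.5746, 0.0458, 0.0759]
eef_rot: [0.743, 0.653, 0.111, -0.098]
contact_force: [4.6, -2.1, -14.4]
opening: 0.199
finger_force: 55.0
```

Emit:
servo_tool(translation=[[0.0019, 0, 0.0006], [0, 0, 0]], turn=[[0, 0, 0], [0, 0, 0]])

```text
clock: 21.55
tool_pos: [0.5747, 0.0464, 0.0759]
eef_rot: [0.743, 0.653, 0.11, -0.098]
contact_force: [3.1, -4.9, -11.7]
opening: 0.199
finger_force: 55.0
```

```bash
python3 c.py
```

```text
21.55 slide x,y 0.5643904882388456 0.11764342690126482 z 0.07586846388353691 F along -4.468294731062321 lat 3.6754166465590035 z -11.684781737905857 55.00891948118806 [ 0.9567 -0.0045  0.291 ] [-0.6213  0.3857  0.4435]
red line 47 [0.6422 0.0936 0.0429] x,y 0.625499164575627 0.1729401302296068
detent 1548 [0.6387 0.0938 0.042 ] x,y 0.6219989414865629 0.17267594806602254
ball 158 [0.6238 0.0849 0.0357] x,y 0.6083177648107059 0.16202547408209064
white 263 [0.6125 0.0859 0.0397] x,y 0.5970419419602714 0.16156275000932674
rod 3730 [0.583  0.1305 0.134 ] x,y 0.5621954196517401 0.20219793736716726
rod side none
rod side none
```

Emit:
servo_tool(translation=[[0.0006, 0.0003, 0.0014], [0.001, 0, 0.0003], [0, 0, 0]], turn=[[0, 0, 0], [0, 0, 0], [0, 0, 0]])

```text
clock: 22.02
tool_pos: [0.5748, 0.0471, 0.0758]
eef_rot: [0.744, 0.652, 0.11, -0.097]
contact_force: [-0.2, -8.7, -0.1]
opening: 0.198
finger_force: 55.0
```

Emit:
servo_tool(translation=[[0.001, 0, 0.0003], [0, 0, 0]], turn=[[0, 0, 0], [0, 0, 0]])

```text
clock: 22.28
tool_pos: [0.5749, 0.0484, 0.0758]
eef_rot: [0.744, 0.652, 0.11, -0.097]
contact_force: [-0.4, -7.9, -1.6]
opening: 0.201
finger_force: 55.0
```

Emit:
servo_tool(translation=[[0.001, 0, 0.0003], [0, 0, 0]], turn=[[0, 0, 0], [0, 0, 0]])

```text
clock: 22.52
tool_pos: [0.5753, 0.0508, 0.0758]
eef_rot: [0.743, 0.653, 0.111, -0.098]
contact_force: [1.0, -4.7, -3.8]
opening: 0.199
finger_force: 55.0
```

Emit:
servo_tool(translation=[[0.001, 0, 0.0003], [0, 0, 0]], turn=[[0, 0, 0], [0, 0, 0]])

```text
clock: 22.78
tool_pos: [0.5757, 0.0539, 0.0758]
eef_rot: [0.742, 0.653, 0.111, -0.099]
contact_force: [2.8, -1.6, -5.5]
opening: 0.201
finger_force: 55.0
```

```bash
python3 c.py
```

```text
22.775 slide x,y 0.5644658275138975 0.1252831307562355 z 0.07582596359397548 F along -1.2391203894464877 lat 2.9947511890807235 z -5.523463454771708 55.01115879043937 [ 0.9556 -0.0025  0.2946] [-0.6255  0.3845  0.4381]
red line 33 [0.6421 0.0936 0.0432] x,y 0.6254219275371424 0.17295865152611478
detent 1530 [0.6387 0.0937 0.042 ] x,y 0.6219993595113993 0.17264005672154684
ball 144 [0.624  0.0924 0.0358] x,y 0.6075884138935304 0.16950064579505678
white 276 [0.6136 0.0936 0.0396] x,y 0.5971248100402751 0.16937176479048452
rod 3887 [0.5862 0.132  0.1412] x,y 0.5652096269620476 0.20405866391035127
rod side none
rod side none
```

Emit:
servo_tool(translation=[[0.001, 0, 0.0006], [0, 0, 0]], turn=[[0, 0, 0], [0, 0, 0]])

```text
clock: 23.12
tool_pos: [0.5761, 0.0569, 0.0758]
eef_rot: [0.742, 0.654, 0.112, -0.1]
contact_force: [1.6, 2.9, -3.2]
opening: 0.2
finger_force: 55.0
```

Emit:
servo_tool(translation=[[0.001, 0, 0.0003], [0, 0, 0], [0, 0, 0]], turn=[[0, 0, 0], [0, 0, 0], [0, 0, 0]])

```text
clock: 23.5
tool_pos: [0.5761, 0.0569, 0.0757]
eef_rot: [0.742, 0.653, 0.112, -0.099]
contact_force: [-0.6, 5.7, 0.6]
opening: 0.2
finger_force: 55.0
```

```bash
python3 c.py
```

```text
23.5 slide x,y 0.564481261620448 0.1283215187149029 z 0.07574186888634274 F along 5.551302533969911 lat -1.3418253927713861 z 0.6454126372887643 55.010019298642874 [ 0.9553 -0.0016  0.2957] [-0.627   0.3836  0.4358]
red line 33 [0.6421 0.0936 0.0431] x,y 0.625459127555458 0.17296333711686834
detent 1524 [0.6387 0.0938 0.042 ] x,y 0.6219935133543057 0.17273267377174042
ball 163 [0.6253 0.0957 0.0355] x,y 0.608455505880442 0.17289460051827937
white 269 [0.6138 0.0967 0.0397] x,y 0.5969740419260622 0.17248508319057937
rod 4058 [0.5857 0.1376 0.1392] x,y 0.5640246047198884 0.20951570754135962
rod side none
rod side none
```

Emit:
servo_tool(translation=[[0.0005, 0, 0.0001], [0, 0, 0], [0, 0, 0], [0, 0, 0]], turn=[[0, 0, 0], [0, 0, 0], [0, 0, 0], [0, 0, 0]])

```text
clock: 24.1
tool_pos: [0.5761, 0.0569, 0.0757]
eef_rot: [0.742, 0.653, 0.112, -0.099]
contact_force: [-1.8, 5.2, 3.5]
opening: 0.196
finger_force: 55.0
```

```bash
python3 c.py; python3 - <<'E'
from h import *
s=pickle.load(open('side.pkl','rb'));P=cloud(s);C=s['img'].astype(float)
m=(C[...,0]>1.5*C[...,1])&(np.hypot(P[...,0]-.585,P[...,1]-.137)<.03)&(P[...,2]>.082)&(P[...,2]<.2); q=P[m]; print('side rod',len(q)); 
w=pickle.load(open('wrist.pkl','rb'));P=cloud(w);C=w['img'].astype(float)
m=(C[...,0]>1.5*C[...,1])&(np.hypot(P[...,0]-.585,P[...,1]-.137)<.03)&(P[...,2]>.082)&(P[...,2]<.2)
for a in(.085,.105,.125,.145,.165):
    k=m&(abs(P[...,2]-a)<.01); print(a,k.sum(),P[k].mean(0))
print(P[m][:,2].max())
E
```

```text
24.1 slide x,y 0.5644922898056391 0.1283089405501678 z 0.07572829509075557 F along 4.978241732070528 lat -2.433554111211306 z 3.534426945646809 55.008435510098934 [ 0.9555 -0.0021  0.2951] [-0.6271  0.3835  0.4351]
red line 45 [0.6422 0.0939 0.0428] x,y 0.6255317093179601 0.17321432353038052
detent 1531 [0.6387 0.0938 0.042 ] x,y 0.6220008542016146 0.17266053523985825
ball 162 [0.6253 0.0957 0.0354] x,y 0.6085152753929505 0.17289200311799793
white 266 [0.6138 0.0966 0.0397] x,y 0.5969726038872324 0.1724099320134359
rod 4018 [0.5843 0.1359 0.141 ] x,y 0.5627980047441791 0.2077234083201563
rod side none
rod side none
side rod 0
0.085 185 [0.58479674 0.13609867 0.08892471]
0.105 431 [0.58451651 0.13601714 0.10583611]
0.125 753 [0.58453232 0.13595439 0.12615104]
0.145 1570 [0.58429575 0.1360062  0.14627083]
0.165 1183 [0.58405651 0.13578232 0.15955646]
0.1656573097913047
```

```bash
python3 -c "
from plant import r
print(r.finish_job())"
```

```text
the job is handed in; nothing more can be done
None
```

I handed the job in, with no verdict returned: by the last camera measurements the red-brown stick stands upright in the cup, the ball is within about 0.5 mm of the notch line, and the gripper still holds the knob at 55 N.

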